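# Sort out the hammer rings

### The job

The steel hammer has been hung in the wide ring, where the wooden mallet belongs. Move the hammer to the empty narrow ring, then take the mallet out of the drilled block and hang it in the wide ring; each goes handle first down through its ring until its head rests flat on the ring, and is let go. Leave the tin of fasteners, the pliers and the aluminium rib where they are.

Things in the scene. Friction and masses are not known exactly. Their poses are not given: they have to be found in the camera images.
- hammer: Hammer, 0.35 kg, upright, head on top. Steel head: block 34 (x) x 60 (y) x 40 (z) mm plus a round face, 30 mm dia, 14 mm long, at each y end. Wooden handle, 20 mm dia, reaches 105 mm below the head, its last 12 mm tapering to 12 mm. Origin: centre of the head's underside, on the handle's axis; z up, y along the head. Starts in the wide ring, head resting on it. Grip the head across x.
- mallet: Wooden mallet, 0.35 kg, upright, head on top. Head: block 50 (x) x 100 (y) x 60 (z) mm. Handle, 28 mm dia (too thick for the narrow ring), reaches 105 mm below the head, its last 12 mm tapering to 20 mm. Origin: centre of the head's underside, on the handle's axis; z up, y along the head. Starts in the block's bore, head resting on the block. Grip the head across x.
- wide_ring_top (a point): Centre of the wide ring's mouth, level with its top, 120 mm above the bench; z up. Steel ring, axis upright, inside dia 36 mm, outside 50, 20 mm tall, open below, on a fixed grey stand: foot plate 6 mm thick, post 58 to 74 mm from the ring's axis on its +x side; arm and post end 8 mm below the ring's top.
- narrow_ring_top (a point): The same for the narrow ring: centre of its mouth, level with its top face, 120 mm above the bench. Inside diameter 26 mm, outside 40 mm, 20 mm tall, on a fixed stand of the same form. Empty at the start.
- block_top (a point): Centre of the bore's mouth in the top face of a fixed timber block 90 x 90 mm and 120 mm tall; the upright bore, 36 mm diameter, goes right through. Holds the mallet at the start.
- tin: Open steel tin of copper-coloured fasteners, 108 mm diameter, 85 mm tall; bystander. Origin: centre of its underside.
- pliers: Pliers lying flat, about 165 mm long (along x) and 75 mm wide, 15 mm high; bystander. Origin: at the bench, beside the pivot.
- rib: Aluminium rib with round lightening holes lying flat, 70 x 220 mm, 18 mm high at one edge; bystander. Origin: centre of its underside.
There are look-alikes about, which are no part of the job. What is shaped like the mallet but green or red is not meant. What is shaped like the part that bears wide_ring_top but turquoise is not meant.

How it is judged:
By the outcome, as a careful person would: the job done as asked, in the order asked, and still so for the second after the job is handed in, with the robot touching nothing.
It also fails if it takes over 69 s, if anything falls off the work surface, if the arm or the gripper's body presses on something with over 40 N, if the wrist force passes 120 N, or if a joint passes its speed limit or range.

### The arm

A 7-joint arm with a two-finger parallel gripper is mounted at the origin on the work surface. World frame = base frame: x ahead of the robot, y to its left, z up, the work surface at z = 0. Lengths are in mm, angles in rad, forces in N, time in s.
With the tool pointing down it reaches from about 400 to 925 mm from the base axis. Payload 4.1 kg.
Tool frame: the origin (TCP) lies midway between the tips of the shut fingers; the grasp point (between the pads) lies 19 mm behind it; z points along the fingers, y is the direction in which the jaws open and shut (so a half turn about z gives the same grasp; the last joint's range is limited). The gripper opens to 85 mm and grips with 20 to 120 N. Pads are 22 mm wide; open, the fingers measure 114 mm over their backs; the gripper's body (76 mm by 85 mm) begins 54 mm behind the grasp point. The pads swing forward as they close: fully open they stand 13 mm farther back than shut.
Start: joints at [1.182, 0.398, 0.045, 1.537, -0.019, 1.207, -0.051], TCP at [185.781, -622.92, 231.347] pointing down, gripper open.
Joint ranges: [-2.82, 2.82], [-0.49, 2.23], [-1.37, 1.46], [0, 2.46], [-1.36, 4.5], [0.23, 2], [-2.94, 2.94]. Speed limits (rad/s): [2.57, 2.57, 3.14, 3.14, 3.14, 3.14, 3.14].

### API

Orientations are given as a rotation vector (axis times angle).
In Python, from station import status, vision, env gives the robot as it stands.
- The arm moves only by the tool servo_tool, never from a script. Its argument "series" is one flat list of numbers, 6 for each row, row after row: the shift along the tool's x, y, z each as a share of 0.1 m, from -1 to 1, then the turn, a rotation vector about the tool's x, y, z each as a share of 180 degrees, from -1 to 1. In form: [x, y, z, wx, wy, wz, x, y, z, wx, wy, wz, ...]. A call has 1 to 10 rows; each row shifts and turns the commanded pose from where the row before left it, along the tool's axes as they then stand; what a row does not reach is not made up. A row lasts 1/8 s, in which the tool goes at most 62.5 mm and 10.7 degrees, less where a joint would pass 70% of its speed; a pose out of reach is approached as far as the arm can. A call with a number of a shift or a turn outside -1 to 1 is refused whole. A call with a gripper value outside its range is refused whole. "fingers" is the opening, from 0 (shut) to 1 (fully open), set as the call begins (left out, the last holds). The fingers move at their own pace and stop on an object; the grip force is fixed at half the most. Time passes only in rows, so rows that do not move let the fingers close. It gives the time, the measured TCP pose, the force and the opening at its end, in the units of the state.
- status.read_state(): the state, without advancing time (a new reading comes with each control period).
- vision.get_image(name): name is "scene" or "side" or "wrist"; returns (picture, depth): 400x640x3 uint8, blue, green, red; 400x640 float32, mm along the optical axis (not along the pixel's ray), 0 where there is no reading.
- vision.camera_model(name): a dict with "fx", "fy", "cx", "cy" (pixels), "k1" (the pictures are not rectified: a ray, as slopes to the right and down, at radius r is drawn at 1 + k1 r^2 times it, then the intrinsics apply), "R" (3x3) and "t" (3): a world point X has camera coordinates R X + t. Camera axes: x right, y down, z forward; pixel columns grow to the right and rows downward; lengths in mm; the calibration is good to about 2 mm. A picture is of the moment at which its call begins: read the wrist's pose just before it. camera_model takes no time and is no camera call; for the wrist camera it gives the pose at the moment of the call.
- env.hand_in(): hands the job in, once; it reports no verdict.
The state is a dict: "t": time; "qpos": joint angles; "joint_velocities": joint speeds; "tau": joint torques, N m; "eef_pos": TCP position; "tcp_rot": TCP orientation; "wrist_force": force on the tool from outside, world axes, zero at the start; "torque": the same for the moment, N m; "finger_gap": finger opening in mm.
Only numpy, scipy, OpenCV 4.12 (cv2) and the standard library are available. Lean on these libraries where they do the work, as an engineer would, in place of code of your own. Each camera call takes 0.05 s, during which the arm holds its last target.

## Working session

There is one attempt and no reset: what is moved stays moved. The work goes in short steps, Python scripts to look and compute and a tool call to move; the robot and the scene stay as the last step left them, time stands still between calls to the robot, and variables do not carry over. Pictures are saved under pics/ and viewed, and the job is handed in when it is done.

Besides the shell and the picture viewer there is one more tool, called after ">>>" by a JSON object that holds its "api" and its "payload", one argument or row to a line. servo_tool: Moves the arm, as the interface text tells. Shift numbers are shares of 0.1 m and turn numbers shares of 180 degrees, none past 1 either way. Its arguments: {"type":"object","properties":{"series":{"type":"array","items":{"type":"number"}},"fingers":{"type":"number"}},"required":["series"]}

```bash
ls; mkdir -p pics; python3 - <<'E'
from station import status, vision, env
import cv2,numpy as np
s=status.read_state();print(s)
for n in ["scene","side","wrist"]:
    m=vision.camera_model(n);print(n,m)
    p,d=vision.get_image(n);cv2.imwrite(f"pics/{n}0.png",p);np.save(f"{n}0.npy",d)
    import pickle;pickle.dump(m,open(f"{n}0.pkl","wb"))
E
```

```text
pics
{'t': 0.0, 'qpos': array([ 1.18198744,  0.3992153 ,  0.04505946,  1.53789824, -0.01868309,
        1.2068916 , -0.05068257]), 'joint_velocities': array([ 5.88566092e-04, -1.35513961e-03,  2.77599710e-03,  3.19180183e-04,
       -1.34990790e-03, -3.52857451e-05,  1.00009508e-03]), 'tau': array([ 2.18874766e-04, -4.75116313e+01,  1.36492554e+00, -2.54214388e+01,
        1.15179128e-02,  9.40518774e-03,  1.33509886e-05]), 'eef_pos': array([ 185.56658625, -622.27920846,  230.24081654]), 'tcp_rot': array([-3.10672284e+00, -4.53532593e-01,  7.04615005e-04]), 'wrist_force': array([-0.80385033, -0.3779701 , -1.08151369]), 'torque': array([-0.00340772,  0.01433695,  0.01102566]), 'finger_gap': 85.56440827566684}
scene {'fx': 416.8653131036546, 'fy': 416.8653131036546, 'cx': 321.11896443084436, 'cy': 212.7850128028171, 'k1': -0.019467476474169784, 'R': array([[-0.83997319,  0.54250866, -0.01137538],
       [ 0.36426529,  0.54821094, -0.75284498],
       [-0.40218881, -0.63651325, -0.65809957]]), 't': array([ 480.03207732, -141.75384866, 1568.57352182])}
side {'fx': 393.84009533818926, 'fy': 393.84009533818926, 'cx': 324.8894605794868, 'cy': 192.52961991210427, 'k1': -0.019927728449469405, 'R': array([[-0.98231792, -0.18696518, -0.00977338],
       [-0.10862765,  0.61169318, -0.78360161],
       [ 0.15248453, -0.76868425, -0.62118677]]), 't': array([ 571.99106662,  139.29345481, 1121.00169304])}
wrist {'fx': 297.2204196301973, 'fy': 297.2204196301973, 'cx': 320.2200898455726, 'cy': 198.87181081084856, 'k1': -0.05659976732828385, 'R': array([[ 0.28576439, -0.95829676, -0.00245473],
       [-0.91382912, -0.27327361,  0.30039621],
       [-0.28853953, -0.08359934, -0.95381135]]), 't': array([-648.24262571,  -37.20169567,  381.85733449])}
```

View pics/scene0.png

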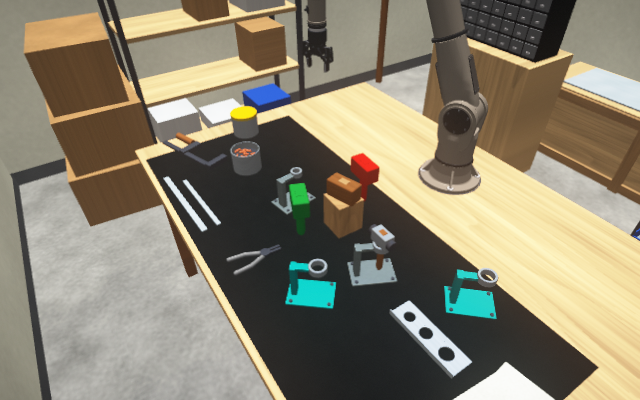

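View pics/side0.png

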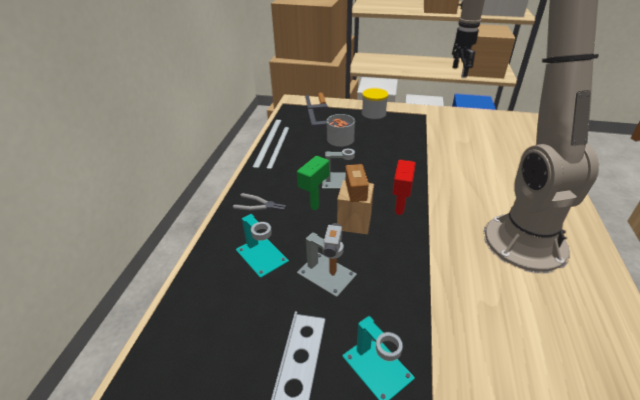

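View pics/wrist0.png

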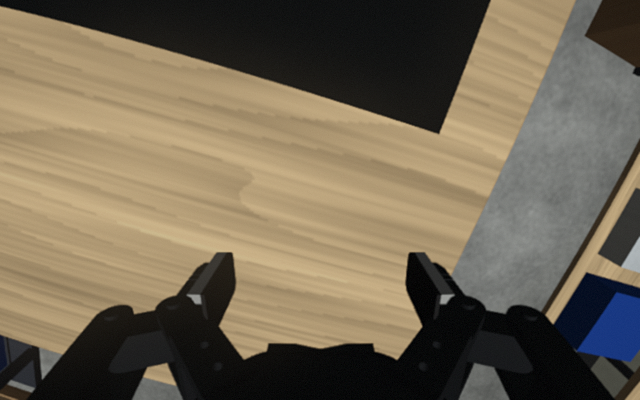

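The scene shows the hammer at about (383,238) in the grey stand's ring, the mallet at (344,188) on the block and the empty grey ring at (296,173). The green mallet (299,195) stands between them and the red one is at (365,165). I'll enlarge.

```bash
cat > h.py <<'E'
import numpy as np,cv2,pickle
from scipy.optimize import least_squares
def ray(m,u,v):
    x=(u-m['cx'])/m['fx'];y=(v-m['cy'])/m['fy'];a,b=x,y
    for _ in range(20):
        k=1+m['k1']*(a*a+b*b);a,b=x/k,y/k
    return a,b
def at_z(m,u,v,z):
    a,b=ray(m,u,v);d=m['R'].T@np.array([a,b,1]);o=-m['R'].T@m['t']
    return o+d*(z-o[2])/d[2]
def at_d(m,u,v,dep):
    a,b=ray(m,u,v);return m['R'].T@(np.array([a,b,1])*dep-m['t'])
def proj(m,X):
    c=m['R']@np.array(X,float)+m['t'];a,b=c[0]/c[2],c[1]/c[2];k=1+m['k1']*(a*a+b*b)
    return m['cx']+m['fx']*a*k,m['cy']+m['fy']*b*k
def cloud(m,d):
    v,u=np.mgrid[0:400,0:640];a,b=ray(m,u.astype(float),v.astype(float))
    P=np.stack([a*d,b*d,d],-1)-m['t'];W=P@m['R'];W[d<=0]=np.nan
    return W
def load(n,i):return cv2.imread(f"pics/{n}{i}.png"),np.load(f"{n}{i}.npy"),pickle.load(open(f"{n}{i}.pkl","rb"))
def snap(i,names):
    from station import vision
    for n in names:
        m=vision.camera_model(n);p,d=vision.get_image(n)
        cv2.imwrite(f"pics/{n}{i}.png",p);np.save(f"{n}{i}.npy",d);pickle.dump(m,open(f"{n}{i}.pkl","wb"))
def crop(n,i,x0,y0,x1,y1,f):
    p=cv2.imread(f"pics/{n}{i}.png")[y0:y1,x0:x1];cv2.imwrite(f"pics/{n}{i}_c{x0}_{y0}.png",cv2.resize(p,None,fx=f,fy=f,interpolation=cv2.INTER_CUBIC))
E
python3 - <<'E'
from h import *
crop("scene",0,260,140,420,300,5) if 0 else crop("scene",0,260,145,410,295,4)
crop("side",0,280,130,420,300,3.5)
for n in("scene","side"):
    p,d,m=load(n,0);W=cloud(m,d)
    # top view height map
    ok=(W[...,2]>20)&(W[...,2]<260)&(W[...,0]>250)&(W[...,0]<900)&(abs(W[...,1])<450)
    im=np.zeros((600,800,3),np.uint8)
    for P,c in zip(W[ok],p[ok]):
        im[min(599,int(600-(P[0]-300))),min(799,max(0,int(400-P[1])))]=c
    cv2.imwrite(f"pics/top_{n}.png",im)
E
```

```text
(no output)
```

View pics/scene0_c260_145.png

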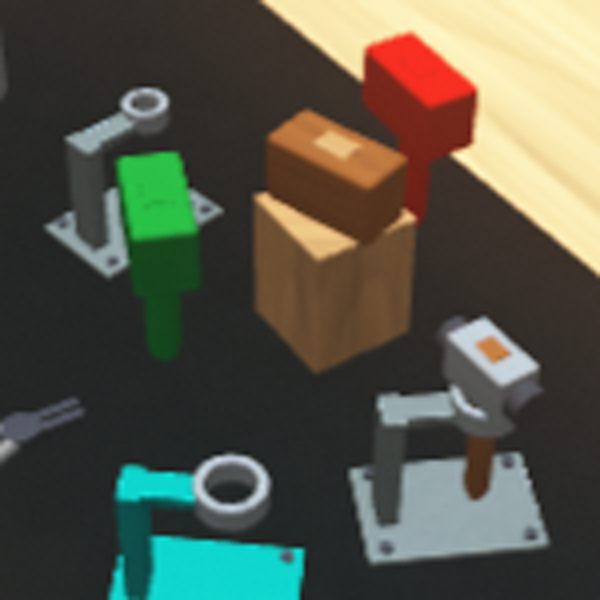

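View pics/side0_c280_130.png

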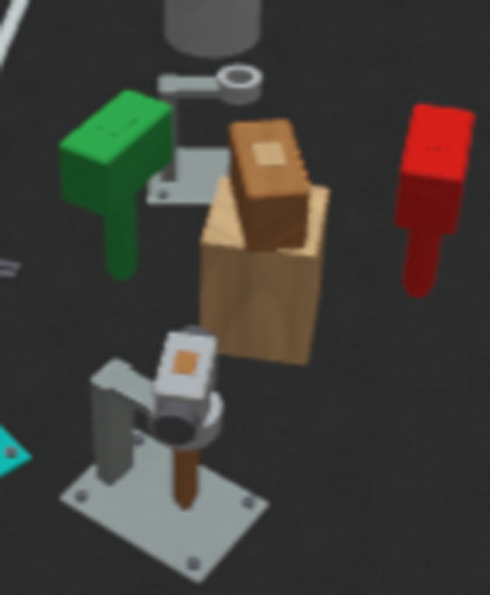

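View pics/top_scene.png

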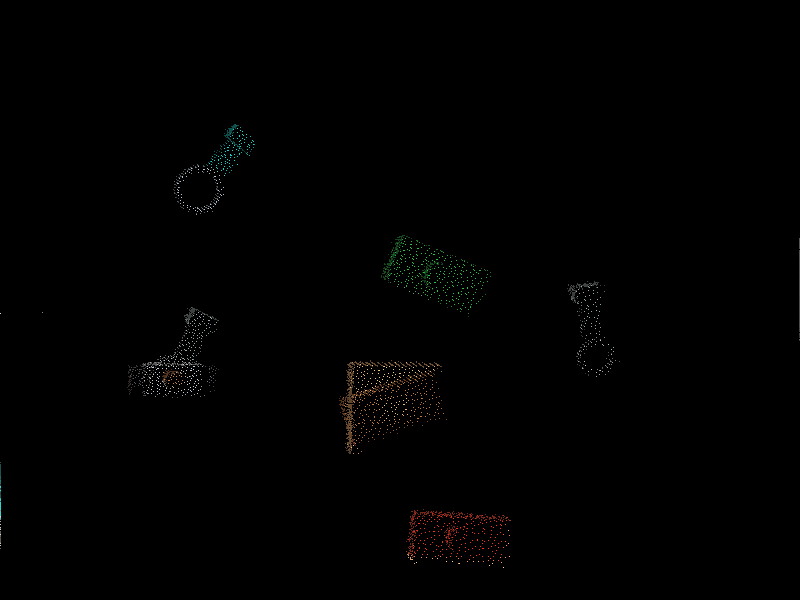

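View pics/top_side.png

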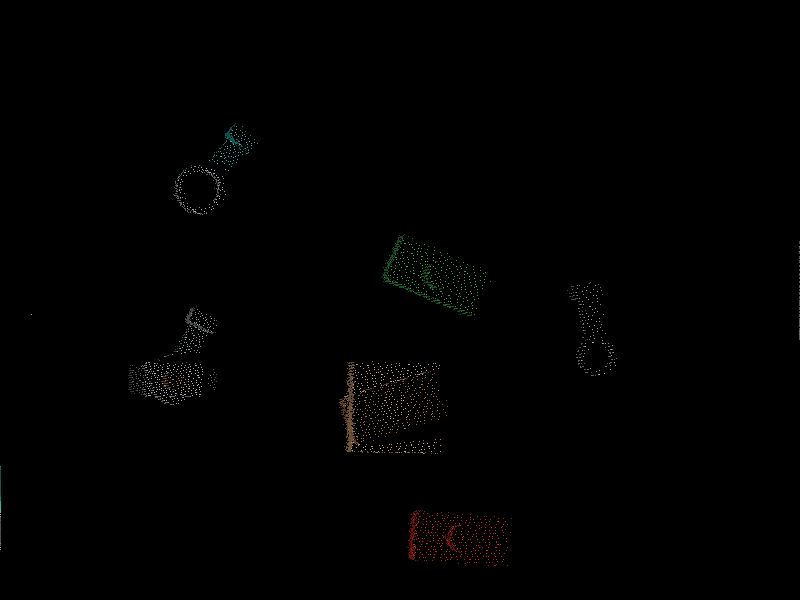

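Heights and poses from the merged depth clouds next.

```bash
python3 - <<'E'
from h import *
for n in("scene","side"):
    p,d,m=load(n,0);W=cloud(m,d);print(n)
    def sel(x0,x1,y0,y1,z0,z1):
        q=W.reshape(-1,3);ok=(q[:,0]>x0)&(q[:,0]<x1)&(q[:,1]>y0)&(q[:,1]<y1)&(q[:,2]>z0)&(q[:,2]<z1);return q[ok]
    for nm,b in dict(ham=(480,560,170,285,153,170),mal=(430,570,-60,70,173,190),red=(310,400,-130,10,100,300),green=(570,680,-110,30,100,300)).items():
        q=sel(*b);r=cv2.minAreaRect(q[:,:2].astype(np.float32))
        print(nm,len(q),"zmed",np.median(q[:,2]).round(1),"zmax",q[:,2].max().round(1),"rect",np.round(r[0],1),np.round(r[1],1),round(r[2],2),"mean",q.mean(0).round(1))
    q=sel(515,570,-222,-170,115,126)
    f=least_squares(lambda c:np.hypot(q[:,0]-c[0],q[:,1]-c[1])-c[2],[543,-196,17],loss='soft_l1');print("nring",f.x.round(1),len(q),np.median(q[:,2]).round(1))
    q=sel(430,570,-60,70,113,127);r=cv2.minAreaRect(q[:,:2].astype(np.float32));print("block",np.round(r[0],1),np.round(r[1],1),r[2])
E
```

```text
scene
ham 270 zmed 160.2 zmax 164.3 rect [520.  227.4] [36.1 85.3] 0.21 mean [522.  230.3 159.4]
mal 377 zmed 180.5 zmax 185.2 rect [491.7   6.7] [52.4 99.1] 16.97 mean [494.  11. 180.]
red 655 zmed 154.7 zmax 170.0 rect [361.3 -59. ] [103.8  53.8] 86.88 mean [370.5 -47.3 148.1]
green 614 zmed 163.3 zmax 170.7 rect [624.4 -35.7] [107.1  50.3] 67.51 mean [633.1 -19.1 153. ]
nring [ 543.2 -195.3   16.1] 59 119.5
block [511.   25.2] [ 69.3 123. ] 45.004112243652344
side
ham 306 zmed 158.8 zmax 161.9 rect [520.3 226.8] [86.4 34.2] 89.82 mean [519.7 230.2 158.4]
mal 405 zmed 179.0 zmax 182.5 rect [492.4   5.8] [ 50.  103.6] 17.22 mean [491.8  11.4 178.6]
red 629 zmed 162.1 zmax 167.6 rect [361.6 -58.7] [102.5  49.9] 86.03 mean [362.7 -37.6 151.1]
green 809 zmed 152.2 zmax 167.5 rect [624. -36.] [104.1  51.8] 67.0 mean [621.2 -21.4 146.4]
nring [ 543.  -196.4   16.6] 52 118.1
block [492.7   9.5] [101.4  90.6] 89.39391326904297
```

>>> {"api": "servo_tool", "payload": {
  "series": [0, 0, -0.12, 0, 0, -0.0582, 0, 0, -0.12, 0, 0, -0.0582, 0, 0, -0.12, 0, 0, -0.0582, 0, 0, -0.12, 0, 0, -0.0582, 0, 0, -0.12, 0, 0, -0.0582, 0, 0, -0.1, 0, 0, -0.0582, 0, 0, 0, 0, 0, -0.0582, 0, 0, 0, 0, 0, 0],
  "fingers": 1
}}

```text
t: 1.15
eef_pos: [185.6, -622.7, 301.0]
tcp_rot: [-2.225, -2.218, -0.001]
wrist_force: [0.2, 0.2, 0.1]
finger_gap: 85.4
```

>>> {"api": "servo_tool", "payload": {
  "series": [0.3, 0.2, 0, 0, 0, 0, 0.45, 0.3, 0, 0, 0, 0, 0.5, 0.35, 0, 0, 0, 0, 0.5, 0.35, 0, 0, 0, 0, 0.5, 0.35, 0, 0, 0, 0, 0.5, 0.35, 0, 0, 0, 0, 0.5, 0.35, 0, 0, 0, 0, 0.5, 0.35, 0, 0, 0, 0, 0.5, 0.3, 0, 0, 0, 0, 0.5, 0.2, 0, 0, 0, 0]
}}

```text
t: 2.4
eef_pos: [497.1, -146.3, 301.0]
tcp_rot: [-2.226, -2.217, -0.001]
wrist_force: [0.6, -0.4, 0.0]
finger_gap: 85.4
```

>>> {"api": "servo_tool", "payload": {
  "series": [0.5, 0.1, 0, 0, 0, 0, 0.5, 0.1, 0, 0, 0, 0, 0.5, 0.05, 0, 0, 0, 0, 0.5, 0, 0, 0, 0, 0, 0.5, 0, 0, 0, 0, 0, 0.4, 0, 0, 0, 0, 0, 0.3, 0, 0, 0, 0, 0, 0.2, 0, 0, 0, 0, 0, 0, 0, 0, 0, 0, 0]
}}

```text
t: 3.52
eef_pos: [520.9, 193.4, 301.0]
tcp_rot: [-2.221, -2.221, 0.0]
wrist_force: [0.6, -1.2, -0.9]
finger_gap: 85.5
```

>>> {"api": "servo_tool", "payload": {
  "series": [0.15, 0, 0.2, 0, 0, 0, 0.15, 0, 0.3, 0, 0, 0, 0.04, 0, 0.2, 0, 0, 0, 0, 0, 0, 0, 0, 0]
}}

```text
t: 4.03
eef_pos: [521.0, 224.0, 229.6]
tcp_rot: [-2.224, -2.218, 0.006]
wrist_force: [-0.4, 0.6, 0.1]
finger_gap: 85.5
```

```bash
python3 - <<'E'
from h import *
from station import status
s=status.read_state();print(s['eef_pos'],s['tcp_rot'])
snap(1,["wrist"])
p,d,m=load("wrist",1)
W=cloud(m,d)
z=W[...,2];ok=(z>150)&(z<170)&(W[...,0]>470)&(W[...,0]<560)&(abs(W[...,1]-227)<70)
q=W[ok];print(len(q),np.median(q[:,2]));r=cv2.minAreaRect(q[:,:2].astype(np.float32));print(r)
print(proj(m,[520,227,160]))
E
```

```text
[520.99875229 223.99288555 229.58605732] [-2.22374812 -2.21811363  0.00604299]
4240 160.39831744948998
((522.6218872070312, 227.15167236328125), (87.88563537597656, 34.04310989379883), 89.95317077636719)
(np.float64(316.3839825357524), np.float64(208.78267243505374))
```

View pics/wrist1.png

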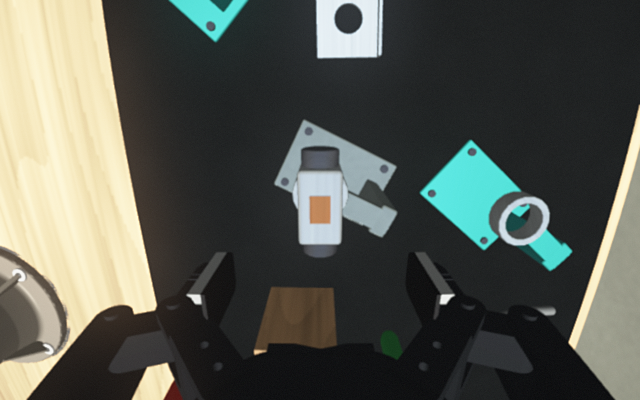

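The hammer's head is centred at about (320,209), in line with the jaws. Lowering.

>>> {"api": "servo_tool", "payload": {
  "series": [0.03, 0, 0.2, 0, 0, 0, 0, 0, 0.25, 0, 0, 0, 0, 0, 0.25, 0, 0, 0, 0, 0, 0.2, 0, 0, 0, 0, 0, 0.12, 0, 0, 0, 0, 0, 0, 0, 0, 0]
}}

```text
t: 4.82
eef_pos: [521.3, 228.5, 128.5]
tcp_rot: [-2.222, -2.22, 0.002]
wrist_force: [0.1, -0.7, 0.5]
finger_gap: 85.5
```

>>> {"api": "servo_tool", "payload": {
  "series": [-0.01, 0, 0, 0, 0, 0, 0, 0, 0, 0, 0, 0, 0, 0, 0, 0, 0, 0, 0, 0, 0, 0, 0, 0, 0, 0, 0, 0, 0, 0, 0, 0, 0, 0, 0, 0],
  "fingers": 0
}}

```text
t: 5.58
eef_pos: [522.1, 228.1, 130.1]
tcp_rot: [2.222, 2.22, 0.001]
wrist_force: [-1.4, -0.1, 5.6]
finger_gap: 33.3
```

```bash
python3 - <<'E'
from h import *
from station import status
s=status.read_state();print(s['eef_pos'],s['finger_gap'],s['wrist_force'])
snap(2,["wrist"])
E
```

```text
[522.05485442 228.06914611 130.05031169] 33.31914147525801 [-1.38783101 -0.07151536  5.60903971]
```

View pics/wrist2.png

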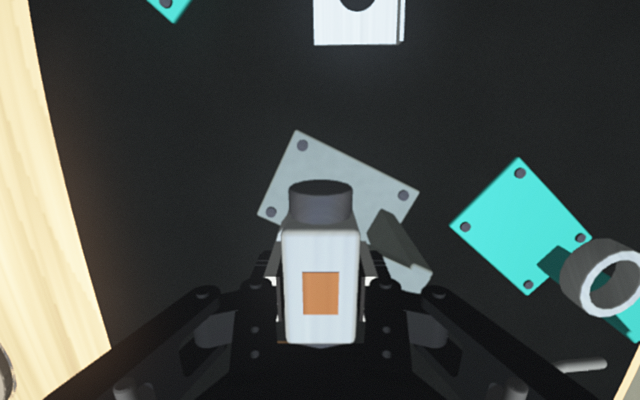

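>>> {"api": "servo_tool", "payload": {
  "series": [0, 0, -0.1, 0, 0, 0, 0, 0, -0.2, 0, 0, 0, 0, 0, -0.3, 0, 0, 0, 0, 0, -0.3, 0, 0, 0, 0, 0, -0.3, 0, 0, 0, 0, 0, -0.3, 0, 0, 0, 0, 0, -0.3, 0, 0, 0, 0, 0, -0.2, 0, 0, 0, 0, 0, 0, 0, 0, 0, 0, 0, 0, 0, 0, 0]
}}

```text
t: 6.88
eef_pos: [521.1, 227.4, 328.6]
tcp_rot: [-2.222, -2.22, 0.002]
wrist_force: [-0.2, 0.0, -3.8]
finger_gap: 33.0
```

```bash
python3 - <<'E'
from h import *
from station import status
s=status.read_state();print(s['eef_pos'],s['tcp_rot'],s['finger_gap'],s['wrist_force'])
snap(3,["wrist","scene","side"])
crop("scene",3,340,130,460,290,3.6);crop("side",3,270,100,390,290,3)
E
```

```text
[521.11644748 227.39072424 328.58004346] [-2.22232820e+00 -2.22035470e+00  2.19771925e-03] 33.00136832820064 [-0.17608959  0.04542817 -3.76777749]
```

View pics/wrist3.png

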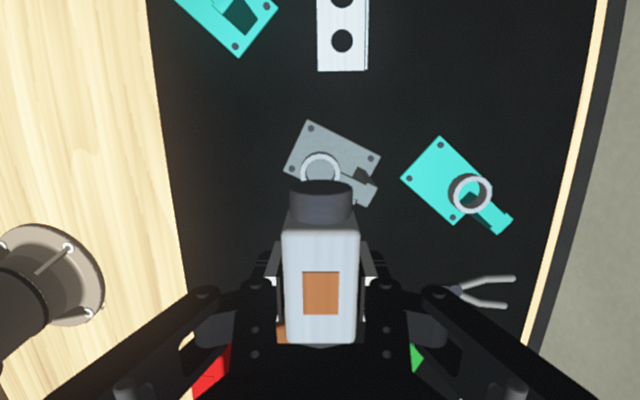

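View pics/scene3_c340_130.png

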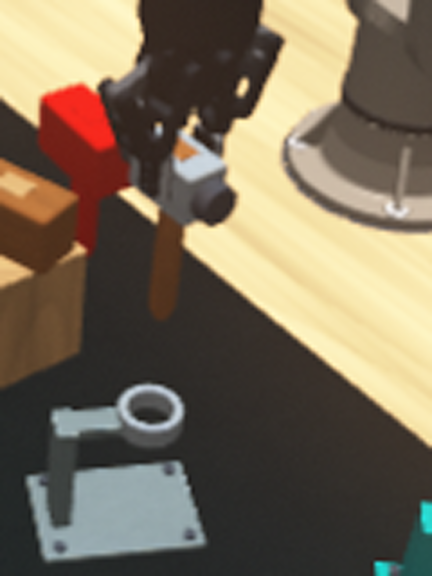

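View pics/side3_c270_100.png

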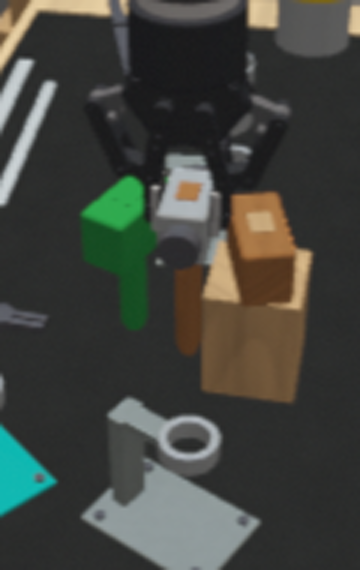

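```bash
cat >> h.py <<'E'
def pts(n,i,x0,x1,y0,y1,z0,z1):
    p,d,m=load(n,i);q=cloud(m,d).reshape(-1,3);ok=(q[:,0]>x0)&(q[:,0]<x1)&(q[:,1]>y0)&(q[:,1]<y1)&(q[:,2]>z0)&(q[:,2]<z1);return q[ok]
def cyl(q,r,x0):
    zm=q[:,2].mean()
    f=least_squares(lambda c:np.hypot(q[:,0]-c[0]-c[2]*(q[:,2]-zm),q[:,1]-c[1]-c[3]*(q[:,2]-zm))-r,[*x0,0,0],loss='soft_l1')
    return f.x[:2].round(1),f.x[2:].round(3),round(zm,1),len(q)
def ring(q,x0,ri,ro):
    f=least_squares(lambda c:np.maximum(0,np.maximum(ri-np.hypot(q[:,0]-c[0],q[:,1]-c[1]),np.hypot(q[:,0]-c[0],q[:,1]-c[1])-ro))+0.05*(np.hypot(q[:,0]-c[0],q[:,1]-c[1])-(ri+ro)/2),x0);return f.x.round(1),len(q)
E
python3 - <<'E'
from h import *
A=[]
for n in("scene","side"):
    q=pts(n,3,490,550,200,255,228,312);A.append(q);print(n,"handle",cyl(q,10,(521,227)) if len(q)>8 else len(q))
    q=pts(n,3,490,550,190,260,200,330);print(" zmin",np.sort(q[:,2])[:6].round(1))
    q=pts(n,3,480,550,195,270,116,126);q=q[(np.hypot(q[:,0]-521,q[:,1]-228)<30)]
    print("wide",ring(q,(521,228),18,25))
    q=pts(n,3,515,575,-222,-170,116,126);
    q=q[(np.hypot(q[:,0]-543,q[:,1]+196)<24)]
    if len(q)>5:print("narrow",ring(q,(543,-196),13,20))
    q0=pts(n,0,515,575,-222,-170,116,126);q0=q0[(np.hypot(q0[:,0]-543,q0[:,1]+196)<24)]
    print("narrow0",ring(q0,(543,-196),13,20))
q=np.vstack(A);print(cyl(q,10,(521,227)))
p,d,m=load("wrist",3);q=pts("wrist",3,470,570,190,270,116,126);print("wristwide",len(q)); print(ring(q[(np.hypot(q[:,0]-521,q[:,1]-228)<30)],(521,228),18,25))
E
```

```text
scene handle (array([519.5, 225.5]), array([-0.001,  0.003]), np.float64(269.0), 196)
 zmin [213.7 214.3 214.6 216.3 217.  217.7]
wide (array([520.1, 227. ]), 114)
narrow (array([ 543.6, -196.2]), 54)
narrow0 (array([ 542.9, -195.6]), 53)
side handle (array([521. , 224.7]), array([0.01 , 0.001]), np.float64(263.4), 223)
 zmin [214.  214.4 214.6 216.5 218.2 218.2]
wide (array([520.3, 227.4]), 129)
narrow (array([ 549. , -197.8]), 9)
narrow0 (array([ 543., -197.]), 47)
(array([520.3, 224.9]), array([-0.001,  0.001]), np.float64(266.0), 419)
wristwide 418
(array([522.6, 227.6]), 418)
```

>>> {"api": "servo_tool", "payload": {
  "series": [-0.2, 0.02, 0, 0, 0, 0, -0.4, 0.03, 0, 0, 0, 0, -0.5, 0.03, 0, 0, 0, 0, -0.5, 0.03, 0, 0, 0, 0, -0.5, 0.03, 0, 0, 0, 0, -0.5, 0.03, 0, 0, 0, 0, -0.5, 0.03, 0, 0, 0, 0, -0.5, 0.02, 0, 0, 0, 0, -0.4, 0.0, 0, 0, 0, 0, -0.2, 0, 0, 0, 0, 0]
}}

```text
t: 8.28
eef_pos: [542.4, -195.1, 328.2]
tcp_rot: [-2.226, -2.215, 0.002]
wrist_force: [-0.7, 1.5, -3.0]
finger_gap: 33.1
```

>>> {"api": "servo_tool", "payload": {
  "series": [-0.02, 0.005, 0.2, 0, 0, 0, 0, 0, 0.3, 0, 0, 0, 0, 0, 0.2, 0, 0, 0, 0, 0, 0, 0, 0, 0, 0, 0, 0, 0, 0, 0]
}}

```text
t: 8.9
eef_pos: [544.5, -193.5, 260.2]
tcp_rot: [2.221, 2.221, 0.002]
wrist_force: [0.1, 0.0, -2.2]
finger_gap: 33.1
```

```bash
python3 - <<'E'
from h import *
from station import status
s=status.read_state();print(s['eef_pos'],s['tcp_rot'],s['finger_gap'],s['wrist_force'])
snap(4,["scene","side"])
crop("scene",4,240,90,360,230,4);crop("side",4,300,90,400,190,5)
t=s['eef_pos']
for n in("scene","side"):
    q=pts(n,4,t[0]-28,t[0]+28,t[1]-26,t[1]+26,t[2]-103,t[2]-16);print(n,"handle",cyl(q,10,t[:2]) if len(q)>8 else len(q))
    q=pts(n,4,515,575,-222,-170,116,126);q=q[(np.hypot(q[:,0]-543,q[:,1]+196)<24)]
    if len(q)>5:print("narrow",ring(q,(543,-196),13,20))
E
```

```text
[ 544.47208642 -193.53081307  260.20221451] [2.22057547e+00 2.22090604e+00 1.54052040e-03] 33.06332232106303 [ 0.13197968  0.01792957 -2.2119671 ]
scene handle (array([ 542.3, -195.4]), array([ 0.002, -0.011]), np.float64(199.6), 132)
narrow (array([ 542.5, -196.2]), 56)
side handle (array([ 545.1, -195.9]), array([-0.003,  0.028]), np.float64(199.2), 141)
narrow (array([ 544.1, -197.8]), 46)
```

View pics/scene4_c240_90.png

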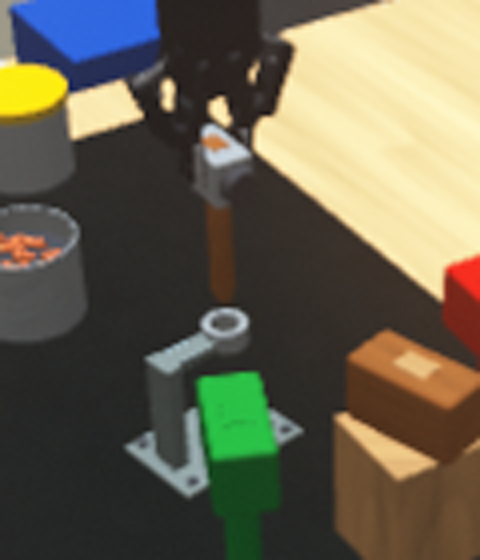

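View pics/side4_c300_90.png

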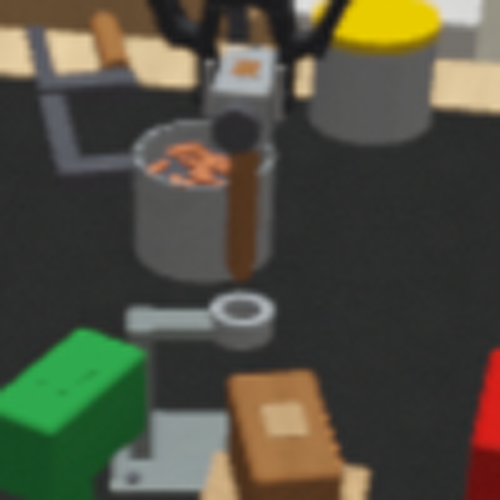

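The handle's tip is just above the ring, about +1.4 mm off in y. Correcting and going close for a recheck.

>>> {"api": "servo_tool", "payload": {
  "series": [-0.015, -0.004, 0.1, 0, 0, 0, 0, 0, 0.08, 0, 0, 0, 0, 0, 0, 0, 0, 0, 0, 0, 0, 0, 0, 0]
}}

```text
t: 9.5
eef_pos: [543.4, -195.8, 241.3]
tcp_rot: [2.223, 2.22, 0.0]
wrist_force: [0.1, -0.1, -2.5]
finger_gap: 33.3
```

```bash
python3 - <<'E'
from h import *
from station import status
s=status.read_state();print(s['eef_pos'],s['tcp_rot'],s['finger_gap'],s['wrist_force'])
snap(5,["scene","side"])
crop("scene",5,270,120,320,190,8);crop("side",5,325,120,375,170,10)
t=s['eef_pos']
for n in("scene","side"):
    m=load(n,5)[2]
    q=pts(n,5,t[0]-28,t[0]+28,t[1]-26,t[1]+26,t[2]-103,t[2]-16);print(n,"handle",cyl(q,10,t[:2]) if len(q)>8 else len(q))
    q=pts(n,5,515,575,-222,-170,116,122);q=q[(np.hypot(q[:,0]-543,q[:,1]+196)<24)]
    if len(q)>5:print("narrow",ring(q,(543,-196),13,20))
    print("ring centre px",proj(m,(543,-196.5,120)))
E
```

```text
[ 543.39699373 -195.76334836  241.28481891] [2.22253707e+00 2.22029025e+00 9.15412076e-05] 33.25666342933748 [ 0.10740796 -0.07307267 -2.48553003]
scene handle (array([ 541.8, -197.2]), array([0.007, 0.017]), np.float64(180.9), 131)
narrow (array([ 542.2, -196.2]), 32)
ring centre px (np.float64(296.0350248171824), np.float64(170.39532136112783))
side handle (array([ 544.2, -198.4]), array([-0.01 , -0.013]), np.float64(179.4), 142)
narrow (array([ 543.4, -196.7]), 41)
ring centre px (np.float64(347.695112209049), np.float64(151.34525823361656))
```

View pics/scene5_c270_120.png

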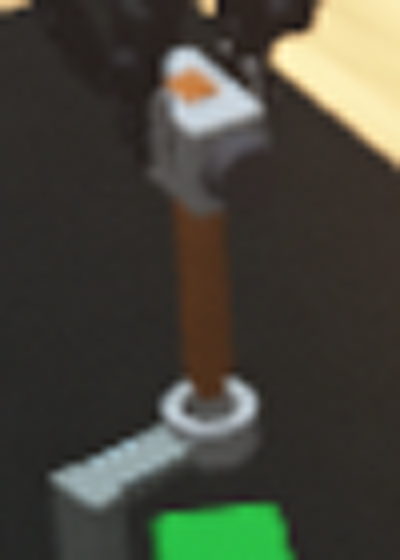

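View pics/side5_c325_120.png

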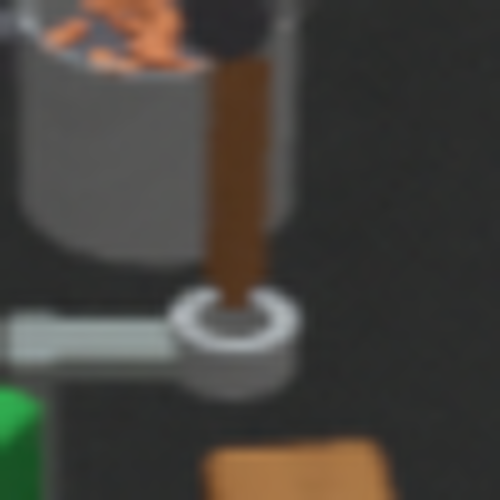

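>>> {"api": "servo_tool", "payload": {
  "series": [0.007, 0, 0.05, 0, 0, 0, 0, 0, 0.08, 0, 0, 0, 0, 0, 0.08, 0, 0, 0, 0, 0, 0.08, 0, 0, 0, 0, 0, 0, 0, 0, 0]
}}

```text
t: 10.22
eef_pos: [542.7, -195.0, 211.2]
tcp_rot: [-2.221, -2.219, 0.001]
wrist_force: [-0.2, -0.1, -2.7]
finger_gap: 33.2
```

>>> {"api": "servo_tool", "payload": {
  "series": [0, 0, 0.15, 0, 0, 0, 0, 0, 0.2, 0, 0, 0, 0, 0, 0.2, 0, 0, 0, 0, 0, 0.1, 0, 0, 0, 0, 0, 0.05, 0, 0, 0, 0, 0, 0, 0, 0, 0]
}}

```text
t: 10.98
eef_pos: [543.5, -195.1, 142.4]
tcp_rot: [2.222, 2.22, 0.0]
wrist_force: [-0.2, 0.4, -2.5]
finger_gap: 33.0
```

>>> {"api": "servo_tool", "payload": {
  "series": [0, 0, 0.04, 0, 0, 0, 0, 0, 0.03, 0, 0, 0, 0, 0, 0.02, 0, 0, 0, 0, 0, 0.01, 0, 0, 0, 0, 0, 0.01, 0, 0, 0, 0, 0, 0, 0, 0, 0]
}}

```text
t: 11.72
eef_pos: [543.3, -195.1, 131.3]
tcp_rot: [2.223, 2.22, -0.0]
wrist_force: [0.4, -0.1, -2.7]
finger_gap: 33.3
```

>>> {"api": "servo_tool", "payload": {
  "series": [0, 0, 0.01, 0, 0, 0, 0, 0, 0.01, 0, 0, 0, 0, 0, 0, 0, 0, 0]
}}

```text
t: 12.1
eef_pos: [543.4, -195.2, 130.0]
tcp_rot: [2.222, 2.22, -0.0]
wrist_force: [-1.9, 1.3, 4.0]
finger_gap: 33.0
```

Contact is made, with the head resting on the ring. Letting go.

>>> {"api": "servo_tool", "payload": {
  "series": [0, 0, 0, 0, 0, 0, 0, 0, 0, 0, 0, 0, 0, 0, 0, 0, 0, 0, 0, 0, 0, 0, 0, 0, 0, 0, 0, 0, 0, 0],
  "fingers": 1
}}

```text
t: 12.72
eef_pos: [543.3, -195.1, 129.3]
tcp_rot: [2.223, 2.22, -0.0]
wrist_force: [-0.1, -0.4, -0.3]
finger_gap: 85.3
```

>>> {"api": "servo_tool", "payload": {
  "series": [0, 0, -0.15, 0, 0, 0, 0, 0, -0.25, 0, 0, 0, 0, 0, -0.3, 0, 0, 0, 0, 0, -0.3, 0, 0, 0, 0, 0, -0.2, 0, 0, 0, 0, 0, 0, 0, 0, 0]
}}

```text
t: 13.48
eef_pos: [544.8, -195.2, 252.0]
tcp_rot: [2.219, 2.217, 0.003]
wrist_force: [0.0, 0.2, -0.0]
finger_gap: 85.4
```

```bash
python3 - <<'E'
from h import *
snap(6,["scene","side"])
crop("scene",6,240,90,360,230,4);crop("side",6,300,90,400,190,5)
for n in("scene","side"):
    q=pts(n,6,490,600,-250,-145,150,170);print(n,len(q),np.median(q[:,2]),cv2.minAreaRect(q[:,:2].astype(np.float32)))
E
```

```text
scene 172 159.45239161864436 ((542.3749389648438, -194.16268920898438), (86.88044738769531, 35.299983978271484), 89.86929321289062)
side 145 158.53532962091393 ((543.3818359375, -196.58094787597656), (89.47205352783203, 33.18534469604492), 89.74840545654297)
```

View pics/scene6_c240_90.png

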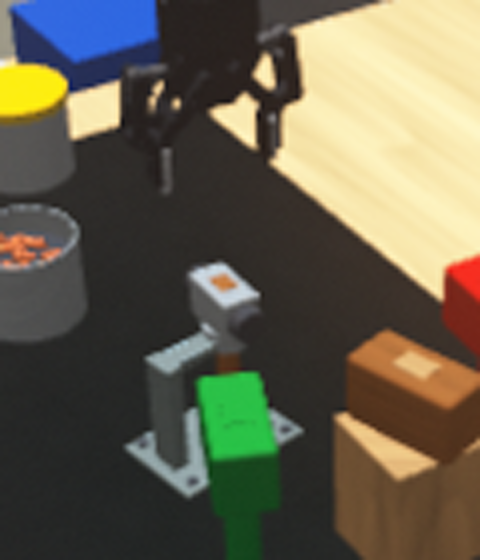

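View pics/side6_c300_90.png

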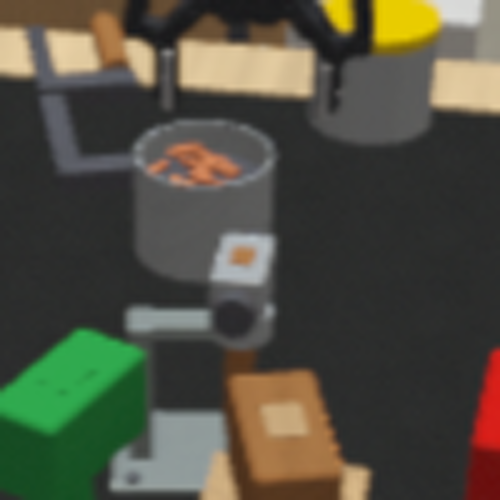

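The hammer hangs flat in the narrow ring (head top at z≈159). On to the mallet.

>>> {"api": "servo_tool", "payload": {
  "series": [0.3, -0.08, 0, 0, 0, 0, 0.4, -0.1, 0, 0, 0, 0, 0.4, -0.1, 0, 0, 0, 0, 0.4, -0.1, 0, 0, 0, 0, 0.3, -0.08, 0, 0, 0, 0, 0.2, -0.06, 0, 0, 0, 0, 0.015, 0, 0, 0, 0, -0.0475, 0, 0, 0, 0, 0, -0.0475, 0, 0, 0, 0, 0, 0]
}}

```text
t: 14.7
eef_pos: [491.3, 5.9, 248.7]
tcp_rot: [-1.871, -2.523, 0.001]
wrist_force: [0.2, -0.5, -0.8]
finger_gap: 85.3
```

```bash
python3 - <<'E'
from h import *
from station import status
s=status.read_state();print(s['eef_pos'],s['tcp_rot'])
snap(7,["wrist"])
q=pts("wrist",7,430,570,-70,80,173,190);print(len(q),np.median(q[:,2]),cv2.minAreaRect(q[:,:2].astype(np.float32)))
E
```

```text
[491.25671136   5.92763158 248.66584509] [-1.87055375e+00 -2.52290741e+00  1.12888576e-03]
7906 180.63236603605088 ((494.2604675292969, 6.572910308837891), (50.19864273071289, 99.04839324951172), 16.67443084716797)
```

View pics/wrist7.png

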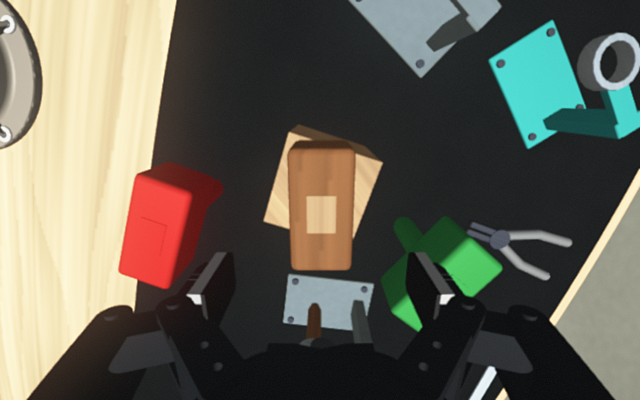

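>>> {"api": "servo_tool", "payload": {
  "series": [0, 0.01, 0.2, 0, 0, 0, 0, 0, 0.3, 0, 0, 0, 0, 0, 0.3, 0, 0, 0, 0, 0, 0.2, 0, 0, 0, 0, 0, 0.13, 0, 0, 0, 0, 0, 0, 0, 0, 0]
}}

```text
t: 15.5
eef_pos: [492.0, 6.6, 135.6]
tcp_rot: [-1.868, -2.524, 0.002]
wrist_force: [0.1, -0.1, 1.2]
finger_gap: 85.9
```

>>> {"api": "servo_tool", "payload": {
  "series": [0, 0, 0, 0, 0, 0, 0, 0, 0, 0, 0, 0, 0, 0, 0, 0, 0, 0, 0, 0, 0, 0, 0, 0, 0, 0, 0, 0, 0, 0, 0, 0, 0, 0, 0, 0],
  "fingers": 0
}}

```text
t: 16.25
eef_pos: [493.2, 6.8, 137.2]
tcp_rot: [1.867, 2.525, 0.001]
wrist_force: [-0.3, 0.7, 6.1]
finger_gap: 49.6
```

>>> {"api": "servo_tool", "payload": {
  "series": [0, 0, -0.1, 0, 0, 0, 0, 0, -0.2, 0, 0, 0, 0, 0, -0.3, 0, 0, 0, 0, 0, -0.3, 0, 0, 0, 0, 0, -0.3, 0, 0, 0, 0, 0, -0.2, 0, 0, 0, 0, 0, 0, 0, 0, 0.0475, 0, 0, 0, 0, 0, 0.0475, 0, 0, 0, 0, 0, 0, 0, 0, 0, 0, 0, 0]
}}

```text
t: 17.5
eef_pos: [492.2, 6.8, 276.1]
tcp_rot: [-2.22, -2.223, 0.001]
wrist_force: [0.5, 0.4, -2.1]
finger_gap: 49.1
```

>>> {"api": "servo_tool", "payload": {
  "series": [0.2, 0.03, 0, 0, 0, 0, 0.4, 0.05, 0, 0, 0, 0, 0.5, 0.06, 0, 0, 0, 0, 0.5, 0.06, 0, 0, 0, 0, 0.4, 0.05, 0, 0, 0, 0, 0.2, 0.03, 0, 0, 0, 0, 0, 0, 0.1, 0, 0, 0, 0, 0, 0.1, 0, 0, 0, 0, 0, 0, 0, 0, 0, 0, 0, 0, 0, 0, 0]
}}

```text
t: 18.75
eef_pos: [521.0, 225.6, 256.2]
tcp_rot: [2.224, 2.218, -0.001]
wrist_force: [0.3, 0.4, -1.5]
finger_gap: 49.2
```

```bash
cat > c.py <<'E'
from h import *
from station import status
import sys
i=int(sys.argv[1])
s=status.read_state();print(s['eef_pos'],s['tcp_rot'],s['finger_gap'],s['wrist_force'])
snap(i,["scene","side"])
crop("scene",i,340,180,420,280,6);crop("side",i,290,180,370,280,6)
t=s['eef_pos']
for n in("scene","side"):
    q=pts(n,i,t[0]-28,t[0]+28,t[1]-40,t[1]+40,t[2]-106,t[2]-22);print(n,"handle",cyl(q,14,t[:2]) if len(q)>8 else len(q))
    q=pts(n,i,480,550,195,270,116,123);q=q[(np.hypot(q[:,0]-520.2,q[:,1]-227.2)<29)]
    if len(q)>5:print("wide",ring(q,(520.2,227.2),18,25))
E
python3 c.py 8
```

```text
[520.98587337 225.64675658 256.24455026] [ 2.22393215e+00  2.21824908e+00 -5.02047043e-04] 49.246796798515554 [ 0.29557492  0.39309921 -1.51354757]
scene handle (array([519.2, 224.2]), array([-0.006,  0.01 ]), np.float64(186.5), 208)
wide (array([519.7, 227.1]), 91)
side handle (array([521. , 223.6]), array([ 0.   , -0.005]), np.float64(178.3), 190)
wide (array([519.9, 227.7]), 110)
```

View pics/scene8_c340_180.png

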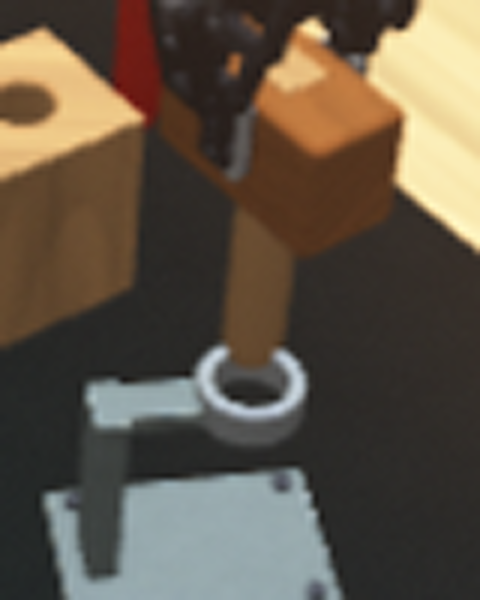

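View pics/side8_c290_180.png

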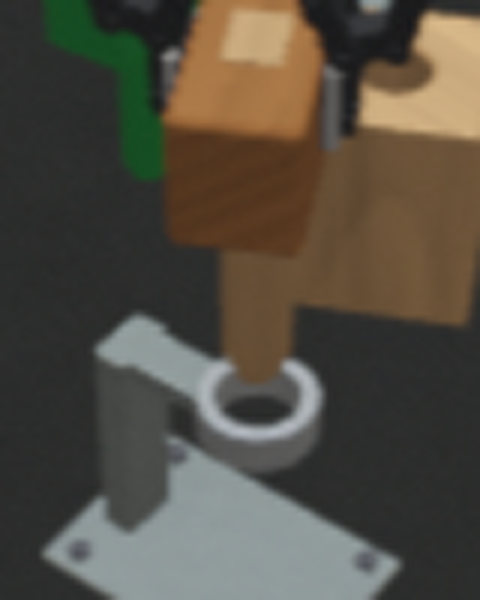

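>>> {"api": "servo_tool", "payload": {
  "series": [0.026, -0.003, 0.05, 0, 0, 0, 0, 0, 0.05, 0, 0, 0, 0, 0, 0, 0, 0, 0, 0, 0, 0, 0, 0, 0]
}}

```text
t: 19.35
eef_pos: [520.5, 229.3, 246.2]
tcp_rot: [2.222, 2.22, -0.0]
wrist_force: [1.0, 0.5, -2.8]
finger_gap: 49.3
```

```bash
python3 c.py 9
```

```text
[520.45318102 229.34756596 246.20625816] [ 2.22247569e+00  2.22032135e+00 -1.33005566e-04] 49.28371788033965 [ 1.02842134  0.54248711 -2.83454639]
scene handle (array([518.7, 227.8]), array([-0.003, -0.003]), np.float64(176.2), 207)
wide (array([520.4, 227.5]), 81)
side handle (array([520.6, 227.1]), array([0.019, 0.005]), np.float64(167.5), 185)
wide (array([520.1, 225.2]), 104)
```

View pics/scene9_c340_180.png

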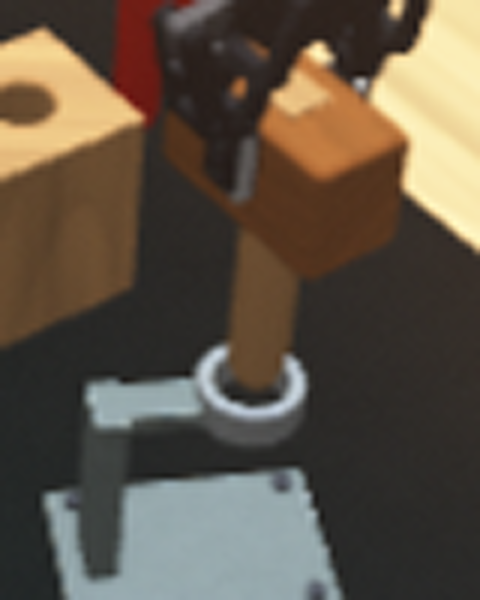

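View pics/side9_c290_180.png

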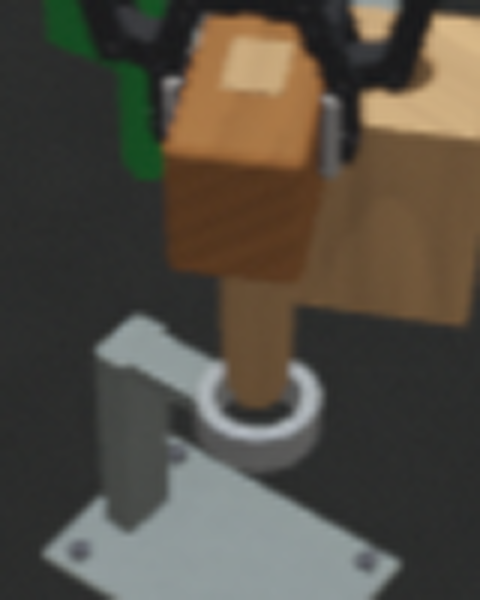

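Both views show the handle over the middle of the ring. Inserting.

>>> {"api": "servo_tool", "payload": {
  "series": [0, 0, 0.06, 0, 0, 0, 0, 0, 0.08, 0, 0, 0, 0, 0, 0.1, 0, 0, 0, 0, 0, 0.1, 0, 0, 0, 0, 0, 0, 0, 0, 0]
}}

```text
t: 20.08
eef_pos: [519.7, 228.8, 211.0]
tcp_rot: [-2.222, -2.22, 0.004]
wrist_force: [-0.1, 0.6, -1.6]
finger_gap: 49.2
```

>>> {"api": "servo_tool", "payload": {
  "series": [0, 0, 0.15, 0, 0, 0, 0, 0, 0.2, 0, 0, 0, 0, 0, 0.15, 0, 0, 0, 0, 0, 0.1, 0, 0, 0, 0, 0, 0.05, 0, 0, 0, 0, 0, 0.03, 0, 0, 0, 0, 0, 0.02, 0, 0, 0, 0, 0, 0, 0, 0, 0]
}}

```text
t: 21.08
eef_pos: [520.6, 229.3, 142.5]
tcp_rot: [2.222, 2.22, 0.0]
wrist_force: [0.1, 0.2, -2.4]
finger_gap: 49.6
```

>>> {"api": "servo_tool", "payload": {
  "series": [0, 0, 0.02, 0, 0, 0, 0, 0, 0.01, 0, 0, 0, 0, 0, 0.01, 0, 0, 0, 0, 0, 0.01, 0, 0, 0, 0, 0, 0, 0, 0, 0]
}}

```text
t: 21.7
eef_pos: [520.5, 229.4, 137.3]
tcp_rot: [2.222, 2.22, 0.0]
wrist_force: [-0.4, 0.2, -1.1]
finger_gap: 49.5
```

>>> {"api": "servo_tool", "payload": {
  "series": [0, 0, 0.01, 0, 0, 0, 0, 0, 0.005, 0, 0, 0, 0, 0, 0, 0, 0, 0]
}}

```text
t: 22.08
eef_pos: [520.5, 229.4, 137.3]
tcp_rot: [2.222, 2.219, -0.001]
wrist_force: [-3.4, -1.6, 8.1]
finger_gap: 49.3
```

Contact made; release and back off.

>>> {"api": "servo_tool", "payload": {
  "series": [0, 0, 0, 0, 0, 0, 0, 0, 0, 0, 0, 0, 0, 0, 0, 0, 0, 0, 0, 0, 0, 0, 0, 0, 0, 0, 0, 0, 0, 0],
  "fingers": 1
}}

```text
t: 22.7
eef_pos: [520.4, 229.3, 135.7]
tcp_rot: [2.223, 2.22, -0.0]
wrist_force: [0.8, -0.9, 0.2]
finger_gap: 85.4
```

>>> {"api": "servo_tool", "payload": {
  "series": [0, 0, -0.15, 0, 0, 0, 0, 0, -0.25, 0, 0, 0, 0, 0, -0.3, 0, 0, 0, 0, 0, -0.3, 0, 0, 0, 0, 0, -0.3, 0, 0, 0, 0, 0, -0.1, 0, 0, 0, 0, 0, 0, 0, 0, 0]
}}

```text
t: 23.58
eef_pos: [520.5, 229.5, 276.3]
tcp_rot: [2.222, 2.22, 0.001]
wrist_force: [-0.4, 0.2, -0.7]
finger_gap: 85.3
```

```bash
python3 c.py 10; python3 - <<'E'
from h import *
for n in("scene","side"):
    for nm,b in dict(mal=(450,590,150,300,172,190),ham=(490,600,-250,-145,152,170),red=(310,400,-130,10,100,300),green=(570,680,-110,30,100,300)).items():
        q=pts(n,10,*b);print(n,nm,len(q),np.median(q[:,2]).round(1),cv2.minAreaRect(q[:,:2].astype(np.float32)))
E
```

```text
[520.54766352 229.49287543 276.31227522] [2.22197745e+00 2.21977508e+00 1.43095471e-03] 85.29700859827109 [-0.38482931  0.16713824 -0.71392764]
scene handle (array([523.4, 231.1]), array([-1.618,  0.257]), np.float64(179.9), 437)
wide (array([521.8, 227.2]), 9)
side handle (array([519.6, 232.1]), array([ 2.115, -0.517]), np.float64(179.0), 519)
scene mal 549 180.2 ((521.12939453125, 230.39871215820312), (99.21650695800781, 51.36398696899414), 88.58863830566406)
scene ham 158 160.2 ((543.480712890625, -193.2324676513672), (85.96794891357422, 36.10515594482422), 88.70066833496094)
scene red 411 163.0 ((362.490234375, -62.63832473754883), (94.34895324707031, 50.54689025878906), 84.48066711425781)
scene green 617 163.8 ((624.9194946289062, -34.529239654541016), (102.33169555664062, 50.3608512878418), 67.5572738647461)
side mal 670 179.0 ((520.3966064453125, 229.18194580078125), (50.02643585205078, 101.02445983886719), 0.09365192800760269)
side ham 18 158.1 ((529.8245239257812, -197.96337890625), (6.575916290283203, 53.832481384277344), 1.6562418937683105)
side red 627 162.1 ((361.5076599121094, -60.83559036254883), (104.36164855957031, 49.904762268066406), 86.01898193359375)
side green 341 132.5 ((624.4708251953125, -34.69721221923828), (97.27201843261719, 51.311946868896484), 66.83271789550781)
```

View pics/scene10.png

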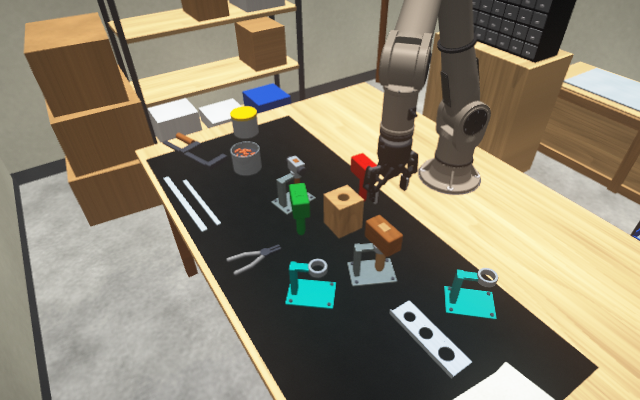

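View pics/side10_c290_180.png

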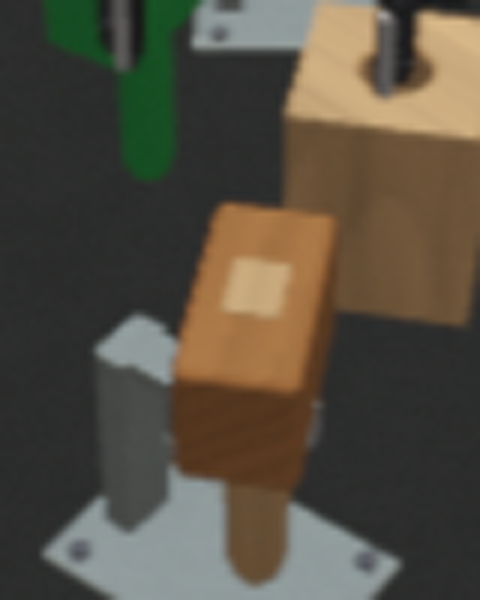

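Both tools hang flat: the mallet's top is at z≈180 and the hammer's at ≈160. The gripper is open and about 90 mm clear. The bystanders and look-alikes stand where they were. Handing in.

```bash
python3 -c "
from station import env,status
print(env.hand_in())
print(status.read_state()['t'])"
```

```text
the job is handed in; nothing more can be done
None
the job is handed in; nothing more can be done
```

I moved the hammer from the wide ring to the narrow ring first. Then I took the mallet out of the block and hung it in the wide ring. Both were let go, and I handed the job in at about 24 s on the robot's clock.

- **Seating:** after release, the depth images put the hammer's top at about 158–160 mm and the mallet's at about 179–180 mm. That is what each should read with its head flat on its ring.
- **Forces:** the highest wrist force in the readings I took was about 9 N, as the mallet touched its ring. Readings come only at the end of each call, so a brief higher peak could have gone unseen.
- **Bystanders:** the tin, pliers and rib looked unmoved in the last scene picture, though I judged that by eye only. The red and green look-alikes re-measured within a few mm of where they started.
- **Checks that disagreed:**
  - The two fixed cameras differed by 1–2 mm on positions.
  - The wrist camera read x about 2 mm high.
  - In the last side view the gripper hid most of the hammer, so its final position there rests on the scene view, plus the side view taken just after I let it go.

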